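Stow the full sugar caddy, found by weight, in the capsule drawer

TASK

The two green sugar caddies look exactly alike, but one is full and the other nearly used up. Lift each clear of the marble in turn to feel which is heavier; only then put the full one flat on the mat in the front of the open capsule drawer and push the drawer fully shut, leaving the light one standing on the marble slab. Set the caddies down without dropping them, and do not knock over or shift the cups and other things around them.

Things in the scene. Friction and masses are not known exactly. Their poses are not given: they have to be found in the camera images.
- caddy_a: The caddy of point caddy_a_center; this point is the centre of its underside, same axes. With its sugar a caddy weighs 0.2 to 0.85 kg, the full one always at least 0.2 kg more than the other; which is full, and both weights, change from start to start.
- caddy_b: The caddy of point caddy_b_center; this is the centre of its underside, same axes.
- caddy_a_center (a point): Centre (half-way up) of one of two identical closed sugar caddies: oblong tin, all green with a steel seam below the lid, which stays on, 160 mm long (its x axis), 62 mm wide (y), 70 mm high (z up), smooth straight sides. Starts standing on the marble slab, centre 35 mm above it. Its load lies at the middle of its length. Either caddy may be the full one.
- caddy_b_center (a point): The same point of the other caddy, identical in looks and size; the two may stand either way round.
- slab: Fixed white marble slab let into the wooden island top, 680 mm (x) by 1300 mm (y); its top face is 4 mm above the work surface. Its origin is the centre of its underside.
- drawer_unit: Fixed grey plastic capsule drawer unit, 270 mm wide (its y axis), 310 mm deep, 112 mm high, the drawer closing under a top whose lower face is 106 mm above the slab. Origin on the slab under the middle of its front opening; x points into the unit, away from the robot, z up. Two glass cups stand on its top, their rims 25 mm or more behind its front edge.
- drawer_pull (a point): Middle of the outer edge of the black moulded pull on the drawer's front panel; moves with the drawer, axes as drawer_unit; 34 mm before the origin of drawer_unit when shut. The pull is 120 mm wide, 12 mm thick, stands out 22 mm from the panel, its middle 72 mm above the slab. The panel is 270 mm wide, 12 mm thick, from 6 to 108 mm above the slab.
- drawer: The sliding drawer: grey front, white tray, capsules in its rear bay. Axes as drawer_unit, and when shut its origin lies on that of drawer_unit. It slides straight along x: starts pulled out 155 to 175 mm towards the robot, stays where it is left, needs 2 to 4 N to slide, and shuts against the stop when pushed home.
- cup_a: Clear glass cappuccino cup with a handle, 92 mm across the rim, 62 mm high, standing on top of the drawer unit; origin at the centre of its underside.
- cup_b: The other glass cup, alike, beside the first on the drawer unit.
- knock_tube: Stainless knock tube, 108 mm across, 150 mm high, with a rubber bar across the mouth; origin at the centre of its underside.
- stirrer_cup: Bamboo cup, 76 mm across and 90 mm high, with wooden stirrers up to 152 mm high; origin at the centre of its underside.
- milk_jug: Stainless milk jug, 84 mm across, 98 mm high, handle to its +y; origin at the centre of its underside.
- tamper: Dark steel coffee tamper, 58 mm across, 88 mm high, standing on its base; origin at the centre of its underside.
- bay_mat (a point): Centre of the top face of the black rubber mat (140 mm along x, 232 mm along y) on the floor of the drawer's empty front bay, 17 mm above the slab; moves with the drawer, axes as drawer_unit. The bay, open above, is 142 mm long (x) from front panel to a divider, 234 mm wide; divider and sides rise 60 mm above the slab. A caddy fits only with its length across (along y).
Not all that is in view belongs to the job. What is shaped like the caddy_a but purple or yellow is not meant.

How it is judged:
By the outcome, as a careful person would: the job done as asked, in the order asked, and still so for the second after the job is handed in, with the robot touching nothing.
It also fails if it takes over 69 s, if anything falls off the work surface, if the arm or the gripper's body presses on something with over 40 N, if the wrist force passes 120 N, or if a joint passes its speed limit or range.

ROBOT

A 6-joint arm with a two-finger parallel gripper is mounted at the origin on the work surface. World frame = base frame: x ahead of the robot, y to its left, z up, the work surface at z = 0. Lengths are in m, angles in rad, forces in N, time in s.
With the tool pointing down it reaches from about 0.275 to 0.85 m from the base axis. Payload 5.2 kg.
Tool frame: the origin (TCP) lies at the very end of the fingers, on their centre line; the grasp point (between the pads) lies 19 mm behind it; z points along the fingers, y is the direction in which the jaws open and shut (so a half turn about z gives the same grasp; the last joint's range is limited). The gripper opens to 85 mm and grips with 20 to 120 N. Pads are 22 mm wide; open, the fingers measure 114 mm over their backs; the gripper's body (76 mm by 85 mm) begins 54 mm behind the grasp point. The pads swing forward as they close: fully open they stand 13 mm farther back than shut.
Start: joints at [-1.318, 0.259, 1.535, -0, 1.348, -0.203], TCP at [0.242, -0.494, 0.231] pointing down, gripper open.
Joint ranges: [-3.14, 3.14], [-0.91, 2.08], [0.19, 2.58], [-1.22, 4.36], [0.22, 2.71], [-3.12, 3.12]. Speed limits (rad/s): [2.57, 2.57, 3.14, 3.14, 3.14, 3.14].

INTERFACE

Orientations are given as a rotation vector (axis times angle).
In Python, from rig import env gives the robot as it stands.
- The arm moves only by the tool apply_moves, never from a script. Its argument "plan" is a list of rows, each a list of 5 numbers: the shift along the world's x, y, z normalised to -1 to 1, where 1 is 0.15 m, then the turn about the world's z normalised to -1 to 1, where 1 is pi rad, then the opening, from 0 (shut) to 1 (fully open). In form: [[tx, ty, tz, spin, gripper], ...]. A call has 1 to 10 rows; each row is the pose to reach, as a shift and turn from the pose measured when the call began, turning the shorter way round; what a row does not reach only later rows make up. A row lasts 1/8 s, in which the tool goes at most 62.5 mm and 10.7 degrees, less where a joint would pass 70% of its speed; a pose out of reach is approached as far as the arm can. A call with a number of a shift or a turn outside -1 to 1 is refused whole. A call with a gripper value outside its range is refused whole. The fingers move at their own pace and stop on an object; "squeeze" is the grip in N (left out, the last holds). Time passes only in rows, so rows that repeat a pose let the fingers close. It gives the time, the measured TCP pose, the force and the opening at its end, in the units of the state.
- env.get_obs(): the state, without advancing time (a new reading comes with each control period).
- env.grab_frame(name): name is "scene" or "top"; returns a dict with "img" (420x560x3 uint8, red, green, blue), "depth" (420x560 float32, m along the optical axis (not along the pixel's ray), 0 where there is no reading), "mtx" (3x3 intrinsics, pixels), "rvec" (rotation vector, rad) and "tvec" (3), from world to camera coordinates, as OpenCV has them. Camera axes: x right, y down, z forward; pixel columns grow to the right and rows downward; lengths in m; the calibration is good to about 2 mm. A picture is of the moment at which its call begins.
- env.job_done(): hands the job in, once; it reports no verdict.
The state is a dict: "time": time; "joints": joint angles; "qvel": joint speeds; "tau": joint torques, N m; "ee_pos": TCP position; "tool_rot": TCP orientation; "force": force on the tool from outside, world axes, zero at the start; "wrist_torque": the same for the moment, N m; "finger_gap": finger opening in m.
Only numpy, scipy, OpenCV 4.12 (cv2) and the standard library are available. Lean on these libraries where they do the work, as an engineer would, in place of code of your own. Each camera call takes 0.05 s, during which the arm holds its last target. There are 200 camera calls.

## Working session

There is one attempt and no reset: what is moved stays moved. The work goes in short steps, Python scripts to look and compute and a tool call to move; the robot and the scene stay as the last step left them, time stands still between calls to the robot, and variables do not carry over. Pictures are saved under pics/ and viewed, about 8 in all and at most 12, crops included, and the job is handed in when it is done.

Besides the shell and the picture viewer there is one more tool, called as name(argument=value, ...) on one line, values as JSON. apply_moves: Moves the arm, as the interface text tells. Scaled input: -1 to 1 covers 0.15 m each way for a shift and pi rad each way for a turn. Its arguments: {"type":"object","properties":{"plan":{"type":"array"},"squeeze":{"type":"number"}},"required":["plan"]}

```bash
mkdir -p pics; ls; cat > h.py <<'E'
import numpy as np, cv2
from rig import env
def grab(n):
    f=env.grab_frame(n); return f
def cam(f):
    R=cv2.Rodrigues(np.array(f["rvec"],float))[0]; return R,np.array(f["tvec"],float).ravel(),np.array(f["mtx"],float)
def cloud(f):
    R,t,K=cam(f); d=f["depth"]; v,u=np.mgrid[:d.shape[0],:d.shape[1]]
    p=np.stack([(u-K[0,2])/K[0,0]*d,(v-K[1,2])/K[1,1]*d,d],-1)
    return (p-t)@R   # world points HxWx3
def ray(f,uv,z):
    R,t,K=cam(f); d=R.T@np.array([(uv[0]-K[0,2])/K[0,0],(uv[1]-K[1,2])/K[1,1],1]); c=-R.T@t
    return c+d*(z-c[2])/d[2]
def save(f,n): cv2.imwrite(f"pics/{n}.png",cv2.cvtColor(f["img"],cv2.COLOR_RGB2BGR))
E
python3 - <<'E'
from h import *
for n in("scene","top"):
    f=grab(n); save(f,n+"0"); R,t,K=cam(f); print(n,-R.T@t,R[2],K[0,0])
    np.savez(n+"0.npz",**f)
print(env.get_obs())
E
```

```text
pics
scene [ 1.16798619 -0.17829402  1.09531083] [-0.57014213  0.07881111 -0.81775715] 428.9665967628355
top [ 0.39034753 -0.07671438  1.51220855] [ 5.89316819e-02 -2.21034807e-05 -9.98262018e-01] 507.71270770668974
{'time': 0.1, 'joints': array([-1.31778976e+00,  2.59295622e-01,  1.53598522e+00,  3.06833824e-05,
        1.34800145e+00, -2.02815874e-01]), 'qvel': array([-0.00032469, -0.00197327, -0.00223027, -0.00140794,  0.00040765,
       -0.00067297]), 'tau': array([ 3.96962263e-03, -4.46969962e+01, -2.91246790e+01, -1.54340114e-04,
        6.31374452e-03, -1.94154188e-05]), 'ee_pos': array([ 0.24201155, -0.49336178,  0.23053946]), 'tool_rot': array([-3.05870879e+00, -7.09429449e-01,  1.96051181e-05]), 'force': array([0.61926794, 0.44787438, 0.19032745]), 'wrist_torque': array([ 0.01821183, -0.03128296,  0.01159753]), 'finger_gap': 0.08544573240455718}
```

View pics/top0.png

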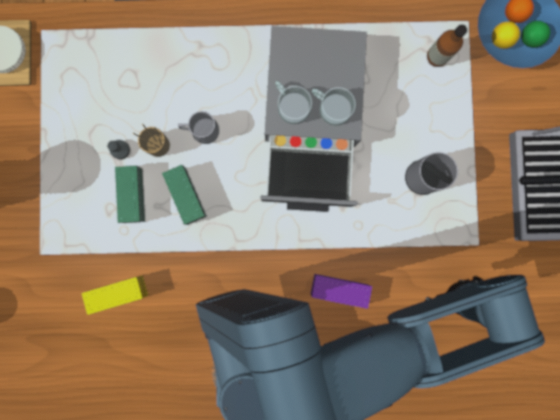

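View pics/scene0.png

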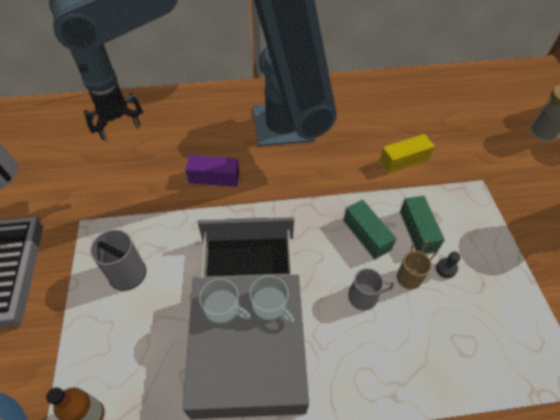

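The top view (up is +x, left is +y) shows the green caddies at px (129,195) and (184,194). The open drawer is at (310,175) with its pull at (308,207). The jug, stirrers and tamper stand just behind the caddies, and the knock tube is at (431,173). Next I'll measure these.

```bash
python3 - <<'E'
from h import *
f=dict(np.load("top0.npz")); P=cloud(f); hsv=cv2.cvtColor(f["img"],cv2.COLOR_RGB2HSV)
m=cv2.inRange(hsv,(60,90,30),(90,255,255))
m[:,:]=np.where((P[...,2]>0.062)&(P[...,2]<0.09),m,0); m[250:]=0; m[:,240:]=0
n,l,s,c=cv2.connectedComponentsWithStats(m)
for i in range(1,n):
    if s[i,4]<200: continue
    q=P[l==i]; (cx,cy),(w,h),a=cv2.minAreaRect((q[:,:2]*1000).astype(np.float32)); print("caddy",c[i],"ctr",cx,cy,w,h,a,"z",np.median(q[:,2]))
def box(name,u0,u1,v0,v1,z0,z1):
    q=P[v0:v1,u0:u1].reshape(-1,3); q=q[(q[:,2]>z0)&(q[:,2]<z1)]
    r=cv2.minAreaRect((q[:,:2]*1000).astype(np.float32)); print(name,np.round(r[0]),np.round(r[1]),round(r[2],1),"aabb",np.round(q.min(0),3),np.round(q.max(0),3),len(q))
box("tamper",100,132,135,162,.03,.2); box("stir",134,170,122,160,.03,.2); box("jug",172,222,108,148,.03,.2)
box("unit",255,375,20,145,.11,.122); box("cups",270,362,80,130,.13,.2); box("panel",255,365,192,205,.1,.118); box("pull",280,335,200,214,.075,.09)
box("tube",400,460,150,200,.1,.2); box("mat",272,348,152,196,.012,.03)
E
```

```text
caddy [127.40677966 193.71563089] ctr 513.1942138671875 340.07977294921875 151.5663299560547 59.7390251159668 2.563424587249756 z 0.0743068592758401
caddy [183.12370161 194.19263456] ctr 508.540771484375 180.858154296875 154.8006591796875 57.4755744934082 22.753765106201172 z 0.07410139304067476
tamper [649. 376.] [36. 47.] 48.5 aabb [0.623 0.352 0.03 ] [0.673 0.402 0.094] 183
stir [665. 266.] [76. 74.] 28.0 aabb [0.627 0.228 0.03 ] [0.703 0.304 0.161] 502
jug [708. 130.] [100.  78.] 55.7 aabb [0.663 0.081 0.03 ] [0.742 0.193 0.109] 467
unit [ 812. -201.] [270. 312.] 85.2 aabb [ 0.647 -0.347  0.11 ] [ 0.975 -0.056  0.122] 8599
cups [ 738. -190.] [218. 103.] 82.2 aabb [ 0.687 -0.299  0.13 ] [ 0.804 -0.089  0.185] 1027
panel [ 483. -173.] [266.  13.] 85.2 aabb [ 0.467 -0.306  0.1  ] [ 0.499 -0.041  0.118] 433
pull [ 466. -172.] [120.  22.] 85.0 aabb [ 0.451 -0.232  0.075] [ 0.482 -0.113  0.089] 333
tube [ 550. -520.] [103. 102.] 88.1 aabb [ 0.499 -0.572  0.1  ] [ 0.602 -0.468  0.162] 802
mat [ 566. -184.] [223. 129.] 88.7 aabb [ 0.499 -0.296  0.012] [ 0.633 -0.071  0.03 ] 3281
```

apply_moves(plan=[[0.36,0.9,0,0,1],[0.36,0.9,0,0,1],[0.36,0.9,0,0,1]], squeeze=60)

```text
time: 0.48
ee_pos: [0.2965, -0.3551, 0.2302]
tool_rot: [-3.056, -0.712, -0.0]
force: [-0.2, 0.4, -0.5]
finger_gap: 0.0855
```

apply_moves(plan=[[0.36,0.9,0,0,1],[0.36,0.9,0,0,1],[0.36,0.9,0,0,1]])

```text
time: 0.85
ee_pos: [0.351, -0.2177, 0.2302]
tool_rot: [-3.055, -0.716, -0.0]
force: [0.8, -1.5, -0.1]
finger_gap: 0.0855
```

apply_moves(plan=[[0.36,0.9,0,0,1],[0.36,0.9,0,0,1],[0.36,0.9,0,0,1]])

```text
time: 1.23
ee_pos: [0.4057, -0.0803, 0.2302]
tool_rot: [-3.054, -0.72, -0.001]
force: [0.5, -1.3, -0.4]
finger_gap: 0.0854
```

apply_moves(plan=[[0.36,0.9,0,0,1],[0.36,0.9,0,0,1],[0.36,0.9,0,0,1]])

```text
time: 1.6
ee_pos: [0.4608, 0.0573, 0.2301]
tool_rot: [-3.052, -0.725, -0.002]
force: [0.4, -0.0, 0.0]
finger_gap: 0.0855
```

apply_moves(plan=[[0.318,0.825,0,-0.022,1],[0.318,0.825,0,-0.022,1],[0.318,0.825,0,-0.022,1],[0.318,0.825,-0.5,-0.022,1],[0.318,0.825,-0.6,-0.022,1],[0.318,0.825,-0.6,-0.022,1]])

```text
time: 2.35
ee_pos: [0.5067, 0.1799, 0.1377]
tool_rot: [-3.076, -0.618, 0.007]
force: [-0.1, 0.1, 0.8]
finger_gap: 0.0855
```

```bash
python3 - <<'E'
from h import *
o=env.get_obs(); print(o["ee_pos"],o["tool_rot"],o["joints"])
f=grab("scene"); save(f,"s1"); P=cloud(f); hsv=cv2.cvtColor(f["img"],cv2.COLOR_RGB2HSV)
m=cv2.inRange(hsv,(60,90,30),(90,255,255)); m=np.where((P[...,2]>0.066)&(P[...,2]<0.085),m,0).astype(np.uint8)
n,l,s,c=cv2.connectedComponentsWithStats(m)
for i in range(1,n):
    if s[i,4]<150: continue
    q=P[l==i]; print(c[i],cv2.minAreaRect((q[:,:2]*1000).astype(np.float32)),np.median(q[:,2]))
im=cv2.resize(cv2.cvtColor(f["img"],cv2.COLOR_RGB2BGR)[120:320,280:560],None,fx=2.5,fy=2.5); cv2.imwrite("pics/s1c.png",im)
E
```

```text
[0.50670983 0.1798527  0.13769396] [-3.07602185 -0.61812758  0.00723773] [0.13098816 0.3209507  1.69276881 0.00414211 1.13275349 1.30340005]
[423.38116592 220.17488789] ((523.4620361328125, 337.9272766113281), (154.65370178222656, 59.451324462890625), 2.7493133544921875) 0.07525365968312564
[371.6372315  226.62529833] ((518.8958740234375, 182.06484985351562), (154.54449462890625, 60.146121978759766), 22.352678298950195) 0.07522599640859415
```

View pics/s1c.png

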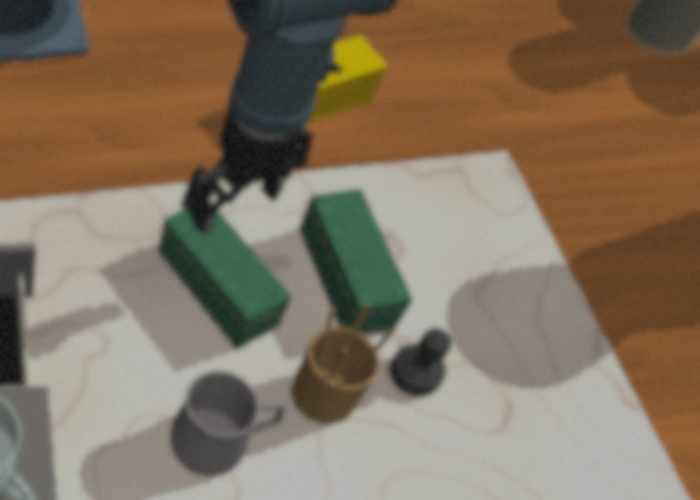

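The view shows the open fingers over the right-hand caddy (crop (200,200)), aligned across its width with clearance all round. I'll grip it and lift.

apply_moves(plan=[[0.048,0.01,0,0,1],[0.048,0.01,-0.25,0,1],[0.048,0.01,-0.5,0,1],[0.048,0.01,-0.67,0,1],[0.048,0.01,-0.67,0,1],[0.048,0.01,-0.67,0,0],[0.048,0.01,-0.67,0,0],[0.048,0.01,-0.67,0,0],[0.048,0.01,-0.67,0,0]])

```text
time: 3.52
ee_pos: [0.5173, 0.182, 0.0415]
tool_rot: [-3.076, -0.618, -0.006]
force: [0.5, -0.0, 6.2]
finger_gap: 0.0608
```

apply_moves(plan=[[0,0,0,0,0],[0,0,0,0,0],[0,0,0.1,0,0],[0,0,0.2,0,0],[0,0,0.3,0,0],[0,0,0.4,0,0],[0,0,0.4,0,0],[0,0,0.4,0,0]])

```text
time: 4.53
ee_pos: [0.5171, 0.1819, 0.1013]
tool_rot: [-3.076, -0.618, -0.006]
force: [-0.6, 0.1, -3.0]
finger_gap: 0.0612
```

```bash
python3 - <<'E'
from h import *
F=[]
f=grab("scene"); save(f,"s2")
for i in range(8):
    o=env.get_obs(); F.append(np.r_[o["force"],o["tau"][1:3],o["wrist_torque"]]); env.grab_frame("top")
print(np.mean(F,0).round(2),np.std(F,0).round(2),o["ee_pos"],o["tool_rot"],o["finger_gap"])
im=cv2.resize(cv2.cvtColor(f["img"],cv2.COLOR_RGB2BGR)[120:320,280:560],None,fx=2.5,fy=2.5); cv2.imwrite("pics/s2c.png",im)
E
```

```text
[-1.000e-01  1.700e-01 -3.070e+00 -4.843e+01 -2.559e+01  0.000e+00
 -2.000e-02 -0.000e+00] [0.38 0.32 0.58 0.18 0.12 0.02 0.04 0.03] [0.51721278 0.18198588 0.10115988] [-3.07627527 -0.61785525 -0.00540283] 0.061019922486635625
```

View pics/s2c.png

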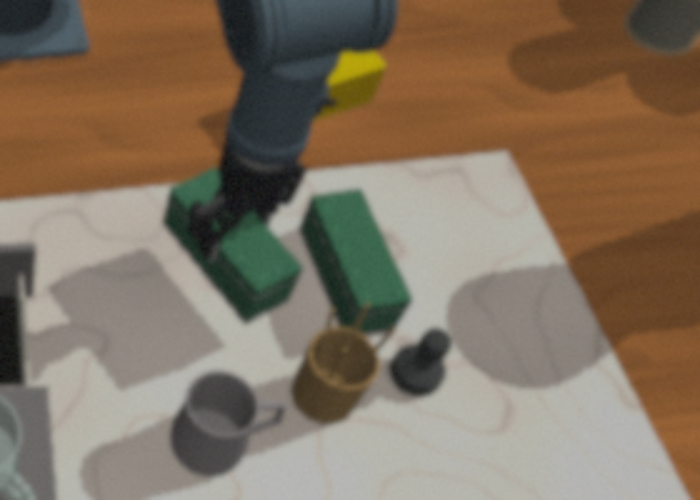

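The caddy is clear of the marble with its shadow detached. It reads about 3.1 N with no moment, so the grip is central. I'll set it back down gently.

apply_moves(plan=[[0,0,-0.13,0,0],[0,0,-0.26,0,0],[0,0,-0.34,0,0],[0,0,-0.37,0,0],[0,0,-0.39,0,0],[0,0,-0.395,0,0],[0,0,-0.395,0,0]])

```text
time: 5.85
ee_pos: [0.5176, 0.182, 0.0424]
tool_rot: [-3.076, -0.618, -0.007]
force: [-0.3, -0.4, -3.1]
finger_gap: 0.0614
```

apply_moves(plan=[[0,0,-0.005,0,0],[0,0,-0.01,0,0],[0,0,-0.014,0,0],[0,0,-0.014,0,0]])

```text
time: 6.35
ee_pos: [0.518, 0.1821, 0.0415]
tool_rot: [-3.076, -0.618, -0.009]
force: [-1.1, -1.0, 6.4]
finger_gap: 0.0609
```

apply_moves(plan=[[0,0,0,0,0.85],[0,0,0,0,1],[0,0,0,0,1],[0,0,0.15,0,1],[0,0,0.4,0,1],[0,0,0.65,0,1],[0,0,0.65,0,1]])

```text
time: 7.22
ee_pos: [0.5203, 0.1825, 0.1422]
tool_rot: [-3.077, -0.618, -0.019]
force: [0.2, -0.8, 0.3]
finger_gap: 0.0854
```

apply_moves(plan=[[0,0.4,0,-0.055,1],[0,0.8,0,-0.111,1],[0,1,0,-0.111,1],[0,1,0,-0.111,1],[0,1,0,-0.111,1]])

```text
time: 7.85
ee_pos: [0.5196, 0.3318, 0.1409]
tool_rot: [3.141, 0.076, 0.017]
force: [0.6, -0.3, 0.4]
finger_gap: 0.0856
```

```bash
python3 - <<'E'
from h import *
F=[]
for i in range(8):
    o=env.get_obs(); F.append(np.r_[o["force"],o["tau"][1:3]]); f=grab("scene")
print("empty",np.mean(F,0).round(2),o["ee_pos"],o["tool_rot"],o["finger_gap"])
P=cloud(f); hsv=cv2.cvtColor(f["img"],cv2.COLOR_RGB2HSV)
m=cv2.inRange(hsv,(60,90,30),(90,255,255)); m=np.where((P[...,2]>0.066)&(P[...,2]<0.085),m,0).astype(np.uint8)
n,l,s,c=cv2.connectedComponentsWithStats(m)
for i in range(1,n):
    if s[i,4]<150: continue
    q=P[l==i]; print(c[i],cv2.minAreaRect((q[:,:2]*1000).astype(np.float32)),np.median(q[:,2]))
E
```

```text
empty [  0.18   0.08   0.59 -52.86 -27.24] [0.52053828 0.33173193 0.14231421] [-3.13952575 -0.07329839 -0.02025441] 0.08495733503164674
[424.05655836 221.28760529] ((521.659912109375, 337.85333251953125), (158.33045959472656, 58.76017761230469), 1.5898405313491821) 0.07531539943008939
[370.01510248 225.15210356] ((520.2568969726562, 178.75686645507812), (156.2732696533203, 57.64312744140625), 22.0944881439209) 0.0753201749930268
```

apply_moves(plan=[[-0.017,0.047,0,0,1],[-0.017,0.047,-0.25,0,1],[-0.017,0.047,-0.5,0,1],[-0.017,0.047,-0.68,0,1],[-0.017,0.047,-0.68,0,1],[-0.017,0.047,-0.68,0,0],[-0.017,0.047,-0.68,0,0],[-0.017,0.047,-0.68,0,0],[-0.017,0.047,-0.68,0,0]])

```text
time: 9.38
ee_pos: [0.5192, 0.3401, 0.0425]
tool_rot: [-3.137, -0.074, -0.026]
force: [-0.1, 1.9, 6.9]
finger_gap: 0.0613
```

apply_moves(plan=[[0,0,0,0,0],[0,0,0,0,0],[0,0,0.1,0,0],[0,0,0.2,0,0],[0,0,0.3,0,0],[0,0,0.4,0,0],[0,0,0.4,0,0],[0,0,0.4,0,0]], squeeze=80)

```text
time: 10.38
ee_pos: [0.519, 0.3399, 0.1022]
tool_rot: [-3.137, -0.074, -0.025]
force: [-0.3, 0.5, -6.1]
finger_gap: 0.0611
```

```bash
python3 - <<'E'
from h import *
F=[]
for i in range(8):
    o=env.get_obs(); F.append(np.r_[o["force"],o["tau"][1:3],o["wrist_torque"]]); f=env.grab_frame("scene" if i%2 else "top")
    if i<2: save(f,"l%d"%i); np.savez("l%d.npz"%i,**f)
print(np.mean(F,0).round(2),o["ee_pos"],o["tool_rot"],o["finger_gap"],o["joints"])
a=cv2.imread("pics/l0.png"); b=cv2.imread("pics/l1.png"); cv2.imwrite("pics/l.png",np.vstack([cv2.resize(a[130:280,60:360],(600,300)),cv2.resize(b[130:280,260:560],(600,300))]))
E
```

```text
[ 9.000e-02  1.800e-01 -6.090e+00 -5.811e+01 -2.836e+01 -1.000e-02
  4.000e-02 -0.000e+00] [0.51902824 0.33998838 0.10196381] [-3.13756578 -0.07357944 -0.02489161] 0.06068618588263518 [ 0.40212761  0.48166901  1.53834734 -0.00337404  1.10570687  1.92751963]
```

View pics/l.png

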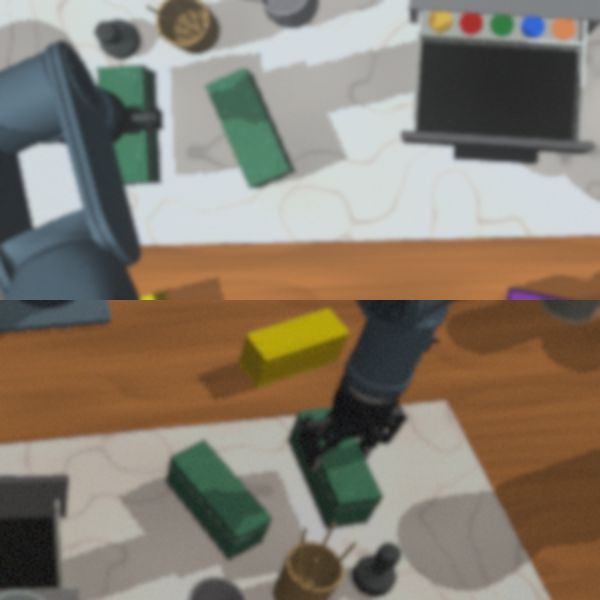

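The second caddy is clear too. It reads about 6.1 N against 3.1 N (empty +0.6), so the held one is the full caddy. I'll raise it and refine the drawer pose from the saved frames.

apply_moves(plan=[[-0.1,0,0.3,0,0],[-0.2,-0.1,0.6,0,0],[-0.3,-0.3,0.7,0,0],[-0.4,-0.6,0.7,0,0],[-0.4,-0.9,0.7,0,0],[-0.4,-1,0.7,0,0],[-0.4,-1,0.7,0,0]])

```text
time: 11.65
ee_pos: [0.4594, 0.1893, 0.2074]
tool_rot: [-3.137, -0.07, -0.026]
force: [-0.8, 0.1, -6.1]
finger_gap: 0.0605
```

```bash
python3 - <<'E'
from h import *
for fn in("l0","l1"):
    f=dict(np.load(fn+".npz")); P=cloud(f); X,Y,Z=P[...,0],P[...,1],P[...,2]
    for nm,m in(("panel",(Z>.104)&(Z<.118)&(X>.45)&(X<.52)&(Y>-.35)&(Y<.0)),("unit",(Z>.108)&(Z<.124)&(X>.62)&(X<1)&(Y>-.4)&(Y<-.02)),("divider",(Z>.055)&(Z<.07)&(X>.58)&(X<.68)&(Y>-.27)&(Y<-.09)),("mat",(Z>.014)&(Z<.03)&(X>.47)&(X<.66)&(Y>-.3)&(Y<-.06)&(f["img"].sum(-1)<160))):
        q=P[m]; 
        if len(q)<20: print(nm,len(q)); continue
        r=cv2.minAreaRect((q[:,:2]*1000).astype(np.float32)); print(fn,nm,np.round(r[0]),np.round(r[1]),round(r[2],1),"med",np.median(q,0).round(3),len(q))
    # mean z of slab for bias
    s=P[(X>.35)&(X<.42)&(Y>.0)&(Y<.1)&(Z<.03)]; print("slab z",np.median(s[:,2]) if len(s) else None)
o=env.get_obs(); print(o["ee_pos"],o["tool_rot"],o["joints"])
E
```

```text
l0 panel [ 483. -174.] [267.  12.] 85.2 med [ 0.483 -0.173  0.111] 418
l0 unit [ 812. -202.] [270. 313.] 85.1 med [ 0.827 -0.201  0.115] 9164
l0 divider [ 633. -180.] [179.   6.] 85.1 med [ 0.632 -0.182  0.063] 118
l0 mat [ 562. -180.] [223. 128.] 84.8 med [ 0.562 -0.18   0.021] 3092
slab z 0.003910736138204439
l1 panel [ 486. -171.] [268.  19.] 84.5 med [ 0.488 -0.173  0.111] 474
l1 unit [ 815. -200.] [270. 312.] 85.1 med [ 0.857 -0.203  0.117] 13233
l1 divider [ 634. -182.] [176.   4.] 84.9 med [ 0.634 -0.182  0.065] 41
l1 mat [ 550. -179.] [231. 123.] 85.5 med [ 0.551 -0.179  0.022] 2918
slab z 0.005032817213892381
[0.45938243 0.18932379 0.20736844] [-3.13715779 -0.07014457 -0.02618056] [1.65201483e-01 1.70714608e-01 1.70894548e+00 1.19281905e-03
 1.24491249e+00 1.69091445e+00]
```

apply_moves(plan=[[0,-0.12,0,0.03,0],[0,-0.24,0,0.06,0],[0,-0.36,0,0.1,0],[0,-0.5,0,0.14,0],[0,-0.64,0,0.18,0],[0,-0.78,0,0.21,0],[0,-0.9,0,0.229,0],[0,-0.9,0,0.229,0]])

```text
time: 12.65
ee_pos: [0.46, 0.0544, 0.2074]
tool_rot: [-2.907, -1.166, -0.023]
force: [-0.5, 0.6, -6.8]
finger_gap: 0.0607
```

apply_moves(plan=[[0,-0.12,0,0.03,0],[0,-0.24,0,0.06,0],[0,-0.36,0,0.1,0],[0,-0.5,0,0.14,0],[0,-0.64,0,0.18,0],[0,-0.78,0,0.21,0],[0,-0.9,0,0.229,0],[0,-0.9,0,0.229,0]])

```text
time: 13.65
ee_pos: [0.4608, -0.0805, 0.2074]
tool_rot: [-2.309, -2.11, -0.018]
force: [-0.4, -0.3, -7.1]
finger_gap: 0.0607
```

```bash
python3 - <<'E'
from h import *
o=env.get_obs(); r=cv2.Rodrigues(o["tool_rot"])[0]; print(o["ee_pos"],"yaw",np.degrees(np.arctan2(r[1,0],r[0,0])),"toolz",r[:,2],o["force"],o["finger_gap"],o["joints"])
E
```

```text
[ 0.46077852 -0.08045778  0.20740775] yaw 84.84135761756264 toolz [-0.00100227  0.01790154 -0.99983925] [-0.43771114 -0.2592769  -7.14326029] 0.060728400301532495 [-0.42443384  0.13143654  1.75630488  0.0166897   1.26217796 -0.33955736]
```

apply_moves(plan=[[0.2,-0.2,0,0,0],[0.4,-0.4,0,0,0],[0.6,-0.6,0,0,0],[0.668,-0.66,0,0.002,0],[0.668,-0.66,-0.2,0.002,0],[0.668,-0.66,-0.3,0.002,0],[0.668,-0.66,-0.3,0.002,0]])

```text
time: 14.52
ee_pos: [0.5599, -0.1778, 0.1609]
tool_rot: [-2.299, -2.115, -0.016]
force: [-0.2, -0.3, -5.1]
finger_gap: 0.0607
```

```bash
python3 - <<'E'
from h import *
o=env.get_obs(); r=cv2.Rodrigues(o["tool_rot"])[0]; print(o["ee_pos"],"yaw",np.degrees(np.arctan2(r[1,0],r[0,0])),o["finger_gap"])
for n in("scene","top"):
    f=grab(n); save(f,"d_"+n); P=cloud(f); hsv=cv2.cvtColor(f["img"],cv2.COLOR_RGB2HSV)
    m=cv2.inRange(hsv,(60,90,30),(90,255,255))>0; q=P[m&(P[...,2]>.175)&(P[...,2]<.24)&(abs(P[...,1]+.18)<.15)]
    print(n,len(q)); 
    if len(q)>20: print(cv2.minAreaRect((q[:,:2]*1000).astype(np.float32)),np.median(q,0))
a=cv2.imread("pics/d_scene.png"); b=cv2.imread("pics/d_top.png"); cv2.imwrite("pics/d.png",np.hstack([cv2.resize(a[170:420,100:350],(400,400)),cv2.resize(b[20:270,200:450],(400,400))]))
E
```

```text
[ 0.55988039 -0.17775493  0.16088199] yaw 85.22037493144705 0.060697445917887956
scene 972
((565.3580322265625, -178.01742553710938), (158.4320526123047, 63.88656234741211), 86.55573272705078) [ 0.56894558 -0.16040025  0.19340873]
top 350
((553.32373046875, -167.36643981933594), (139.30906677246094, 60.2398567199707), 81.01392364501953) [ 0.54014016 -0.14354286  0.19352892]
```

View pics/d.png

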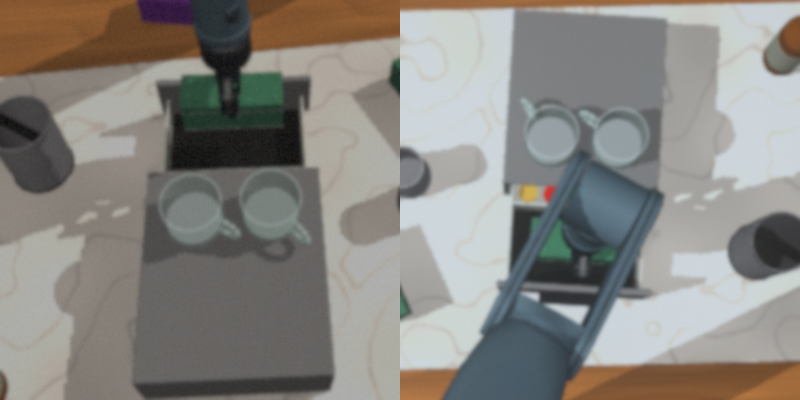

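The caddy hangs square over the bay and clear of the panel, divider and cups. In the top crop it is at (575,245) inside the tray. I'll lower it.

apply_moves(plan=[[0.005,-0.01,-0.12,0,0],[0.005,-0.01,-0.25,0,0],[0.005,-0.01,-0.38,0,0],[0.005,-0.01,-0.5,0,0],[0.005,-0.01,-0.58,0,0],[0.005,-0.01,-0.63,0,0],[0.005,-0.01,-0.65,0,0],[0.005,-0.01,-0.66,0,0],[0.005,-0.01,-0.66,0,0]])

```text
time: 15.75
ee_pos: [0.5624, -0.1806, 0.0645]
tool_rot: [-2.303, -2.118, -0.019]
force: [-0.5, 0.0, -6.6]
finger_gap: 0.0606
```

apply_moves(plan=[[0,0,-0.01,0,0],[0,0,-0.02,0,0],[0,0,-0.025,0,0],[0,0,-0.025,0,0]])

```text
time: 16.25
ee_pos: [0.5623, -0.1805, 0.0607]
tool_rot: [-2.303, -2.118, -0.019]
force: [-0.2, 0.5, -5.9]
finger_gap: 0.0607
```

apply_moves(plan=[[0,0,-0.005,0,0],[0,0,-0.01,0,0],[0,0,-0.014,0,0],[0,0,-0.014,0,0]])

```text
time: 16.75
ee_pos: [0.5626, -0.1806, 0.0596]
tool_rot: [-2.303, -2.119, -0.019]
force: [-1.6, 2.5, 4.3]
finger_gap: 0.0609
```

apply_moves(plan=[[0,0,0,0,0.8],[0,0,0,0,0.88],[0,0,0,0,0.88],[0,0,0.1,0,0.88],[0,0,0.3,0,0.88],[0,0,0.6,0,0.88],[0,0,0.95,0,0.88],[0,0,0.95,0,0.88]])

```text
time: 17.75
ee_pos: [0.5654, -0.182, 0.2085]
tool_rot: [-2.311, -2.126, -0.025]
force: [-0.2, -0.2, -0.8]
finger_gap: 0.0749
```

apply_moves(plan=[[-0.4,0.03,0,0,0.5],[-0.8,0.06,0,0,0],[-1,0.08,0,0,0],[-1,0.08,0,0,0]])

```text
time: 18.25
ee_pos: [0.4135, -0.1694, 0.2085]
tool_rot: [-2.312, -2.125, -0.025]
force: [0.2, -0.6, -0.6]
finger_gap: 0.0019
```

```bash
python3 - <<'E'
from h import *
o=env.get_obs(); r=cv2.Rodrigues(o["tool_rot"])[0]; print(o["ee_pos"],"yaw",np.degrees(np.arctan2(r[1,0],r[0,0])),r[:,2],o["finger_gap"],o["force"])
for n in("scene","top"):
    f=grab(n); save(f,"e_"+n); P=cloud(f); hsv=cv2.cvtColor(f["img"],cv2.COLOR_RGB2HSV); X,Y,Z=P[...,0],P[...,1],P[...,2]
    m=cv2.inRange(hsv,(60,90,30),(90,255,255))>0; q=P[m&(Z>.08)&(Z<.1)&(abs(Y+.18)<.15)]
    if len(q)>20: print(n,cv2.minAreaRect((q[:,:2]*1000).astype(np.float32)),np.median(q,0),np.std(q[:,2]))
    q=P[(Z>.104)&(Z<.118)&(X>.44)&(X<.52)&(Y>-.35)&(Y<.0)]
    if len(q)>20: print(n,"panel",cv2.minAreaRect((q[:,:2]*1000).astype(np.float32)))
a=cv2.imread("pics/e_scene.png"); b=cv2.imread("pics/e_top.png"); cv2.imwrite("pics/e.png",np.hstack([cv2.resize(a[170:420,100:350],(400,400)),cv2.resize(b[20:270,200:450],(400,400))]))
E
```

```text
[ 0.41350226 -0.16939025  0.20850702] yaw 85.16544088953485 [ 0.01052286  0.01179953 -0.99987501] 0.0018969019544270373 [ 0.15935309 -0.63902352 -0.60124997]
scene ((563.8255615234375, -180.14419555664062), (161.22760009765625, 62.519134521484375), 85.16773223876953) [ 0.56699959 -0.18108815  0.09213264] 0.0025660248674746564
scene panel ((487.2510986328125, -171.60275268554688), (267.41119384765625, 17.099864959716797), 85.41838836669922)
top ((558.8336181640625, -180.81405639648438), (160.24313354492188, 63.427982330322266), 85.53662872314453) [ 0.55807795 -0.1803715   0.09080061] 0.0031976238167818025
top panel ((483.47589111328125, -173.5718231201172), (266.801513671875, 12.568655967712402), 85.17029571533203)
```

View pics/e.png

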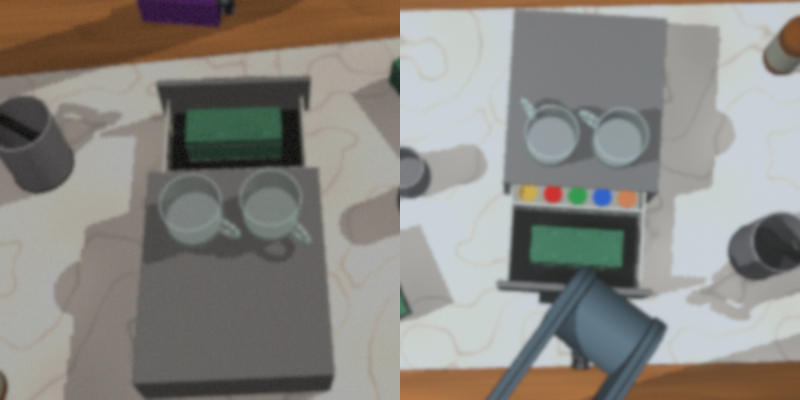

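The caddy sits flat on the mat at 85.2° (drawer 85.1°), and nothing else has moved. Next I'll lower the closed fingers before the pull and push along the drawer axis.

apply_moves(plan=[[0,0.01,-0.3,0,0],[0,0.01,-0.6,0,0],[0,0.01,-0.85,0,0],[0,0.01,-0.96,0,0],[0,0.01,-0.96,0,0]])

```text
time: 18.98
ee_pos: [0.4159, -0.1684, 0.0633]
tool_rot: [-2.31, -2.125, -0.025]
force: [0.5, 0.6, 1.2]
finger_gap: -0.0005
```

apply_moves(plan=[[0.06,-0.005,0,0,0],[0.12,-0.01,0,0,0],[0.18,-0.015,0,0,0],[0.24,-0.02,0,0,0],[0.32,-0.027,0,0,0],[0.4,-0.034,0,0,0]])

```text
time: 19.73
ee_pos: [0.4766, -0.1734, 0.0633]
tool_rot: [-2.31, -2.125, -0.025]
force: [-2.0, 0.6, 1.9]
finger_gap: -0.0003
```

apply_moves(plan=[[0.08,-0.007,0,0,0],[0.16,-0.014,0,0,0],[0.24,-0.02,0,0,0],[0.32,-0.027,0,0,0],[0.4,-0.034,0,0,0],[0.48,-0.041,0,0,0],[0.56,-0.048,0,0,0],[0.64,-0.054,0,0,0],[0.7,-0.06,0,0,0],[0.7,-0.06,0,0,0]])

```text
time: 20.98
ee_pos: [0.5828, -0.1826, 0.0633]
tool_rot: [-2.31, -2.126, -0.026]
force: [0.2, 0.8, 0.4]
finger_gap: -0.0002
```

```bash
python3 - <<'E'
from h import *
o=env.get_obs(); print(o["ee_pos"],o["force"],o["wrist_torque"])
f=grab("scene"); save(f,"p"); P=cloud(f); X,Y,Z=P[...,0],P[...,1],P[...,2]
q=P[(Z>.104)&(Z<.1135)&(X>.55)&(X<.7)&(Y>-.33)&(Y<-.03)]; print(len(q),cv2.minAreaRect((q[:,:2]*1000).astype(np.float32)))
a=cv2.imread("pics/p.png"); cv2.imwrite("pics/pc.png",cv2.resize(a[170:420,90:340],(600,600)))
E
```

```text
[ 0.58279944 -0.1825967   0.06330574] [0.1883559  0.75538713 0.36074006] [0.01462166 0.01442    0.01198119]
463 ((642.8946533203125, -186.8164520263672), (269.1749267578125, 104.22115325927734), 87.1950454711914)
```

View pics/pc.png

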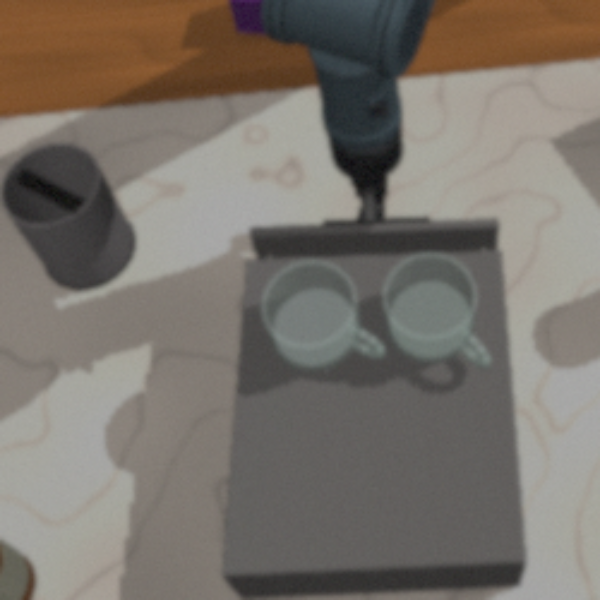

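The drawer is nearly closed, with a sliver of gap at crop (375,250). The cups are undisturbed. I'll push on carefully to the stop.

apply_moves(plan=[[0.04,-0.003,0,0,0],[0.08,-0.007,0,0,0],[0.12,-0.01,0,0,0],[0.15,-0.013,0,0,0],[0.15,-0.013,0,0,0]])

```text
time: 21.65
ee_pos: [0.6056, -0.1847, 0.0634]
tool_rot: [-2.311, -2.126, -0.027]
force: [1.1, 0.4, -0.6]
finger_gap: 0.0001
```

apply_moves(plan=[[0.01,-0.001,0,0,0],[0.02,-0.002,0,0,0],[0.03,-0.003,0,0,0]])

```text
time: 22.02
ee_pos: [0.6101, -0.1851, 0.0634]
tool_rot: [-2.311, -2.126, -0.027]
force: [-3.2, 0.6, 0.6]
finger_gap: 0.0003
```

apply_moves(plan=[[0.01,-0.001,0,0,0],[0.02,-0.002,0,0,0],[0.025,-0.002,0,0,0],[0.025,-0.002,0,0,0]])

```text
time: 22.52
ee_pos: [0.614, -0.1855, 0.0634]
tool_rot: [-2.311, -2.126, -0.027]
force: [-1.6, 1.4, -0.7]
finger_gap: 0.0005
```

apply_moves(plan=[[0.01,-0.001,0,0,0],[0.02,-0.002,0,0,0],[0.03,-0.002,0,0,0],[0.03,-0.002,0,0,0]])

```text
time: 23.02
ee_pos: [0.6142, -0.1854, 0.0634]
tool_rot: [-2.305, -2.122, -0.018]
force: [-16.9, 0.6, 9.7]
finger_gap: -0.0003
```

It hit the stop: 17 N with no further travel. I'll retreat and check.

apply_moves(plan=[[-0.15,0.013,0,0,0],[-0.4,0.034,0,0,0],[-0.7,0.06,0,0,0],[-1,0.085,0.3,0,0],[-1,0.085,0.8,0,0],[-1,0.085,1,0,0],[-1,0.085,1,0,0]])

```text
time: 23.9
ee_pos: [0.4669, -0.1744, 0.218]
tool_rot: [2.309, 2.126, 0.022]
force: [0.2, -0.6, -0.8]
finger_gap: 0.0
```

apply_moves(plan=[[-0.2,-0.4,0,0,0],[-0.4,-0.8,0,0,0],[-0.5,-1,0,0,0],[-0.5,-1,0,0,0],[-0.5,-1,0,0,0]])

```text
time: 24.52
ee_pos: [0.3919, -0.3239, 0.2171]
tool_rot: [2.311, 2.126, 0.023]
force: [-0.8, 0.0, -0.1]
finger_gap: -0.0
```

```bash
python3 - <<'E'
from h import *
def box(P,name,x0,x1,y0,y1,z0,z1):
    q=P.reshape(-1,3); q=q[(q[:,0]>x0)&(q[:,0]<x1)&(q[:,1]>y0)&(q[:,1]<y1)&(q[:,2]>z0)&(q[:,2]<z1)]
    if len(q)<10: print(name,len(q)); return
    r=cv2.minAreaRect((q[:,:2]*1000).astype(np.float32)); print(name,np.round(r[0]),np.round(r[1]),round(r[2],1),len(q))
fs={n:grab(n) for n in("top","scene")}
for n in fs:
    save(fs[n],"f_"+n)
    for tag,f in(("before",dict(np.load(n+"0.npz"))),("after",fs[n])):
        P=cloud(f); print(n,tag)
        for a in(("tamper",.6,.7,.34,.42,.03,.2),("stir",.6,.72,.22,.31,.03,.2),("jug",.65,.76,.07,.2,.03,.2),("tube",.48,.62,-.6,-.45,.1,.2),("cups",.65,.82,-.32,-.06,.13,.2),("light",.4,.61,.1,.26,.066,.085),("pull",.4,.645,-.28,-.08,.07,.09),("panel",.6,.657,-.35,-.03,.095,.113)): box(P,*a)
a=cv2.imread("pics/f_scene.png"); b=cv2.imread("pics/f_top.png"); cv2.imwrite("pics/f.png",np.hstack([cv2.resize(a,None,fx=.71,fy=.71),cv2.resize(b,None,fx=.71,fy=.71)]))
print(env.get_obs()["force"])
E
```

```text
top before
tamper [649. 376.] [36. 47.] 48.5 183
stir [665. 266.] [76. 74.] 28.0 504
jug [708. 130.] [100.  78.] 55.7 467
tube [ 550. -520.] [103. 102.] 88.1 802
cups [ 738. -190.] [218. 103.] 82.2 1027
light [510. 183.] [162.  64.] 22.6 1254
pull [ 507. -203.] [135. 206.] 43.4 358
panel [ 655. -263.] [120.   8.] 85.2 29
top after
tamper [647. 376.] [41. 50.] 27.6 192
stir [665. 266.] [76. 74.] 52.4 511
jug [708. 130.] [101.  78.] 54.7 472
tube [ 550. -520.] [104. 102.] 87.3 809
cups [ 737. -190.] [218. 103.] 81.4 1022
light [512. 181.] [162.  64.] 22.6 1255
pull [ 633. -203.] [151.  23.] 86.1 341
panel [ 648. -193.] [259.  19.] 88.4 326
scene before
tamper [647. 361.] [93. 45.] 46.6 284
stir [668. 266.] [74. 76.] 65.2 880
jug [704. 132.] [ 80. 102.] 30.5 913
tube [ 555. -520.] [105. 105.] 62.3 1270
cups [ 742. -188.] [221. 104.] 80.9 1819
light [514. 183.] [163.  67.] 22.2 1093
pull [ 475. -178.] [199.  41.] 85.8 294
panel 0
scene after
tamper [658. 375.] [47. 48.] 41.2 290
stir [669. 267.] [74. 76.] 16.1 871
jug [704. 132.] [ 80. 100.] 29.7 917
tube [ 555. -520.] [106. 103.] 16.3 1258
cups [ 742. -188.] [221. 104.] 80.9 1822
light [516. 182.] [162.  66.] 22.7 1099
pull [ 631. -184.] [119.   9.] 85.8 95
panel [ 651. -211.] [220.  12.] 85.4 135
[ 0.2834613  -0.12693387 -0.13194051]
```

View pics/f.png

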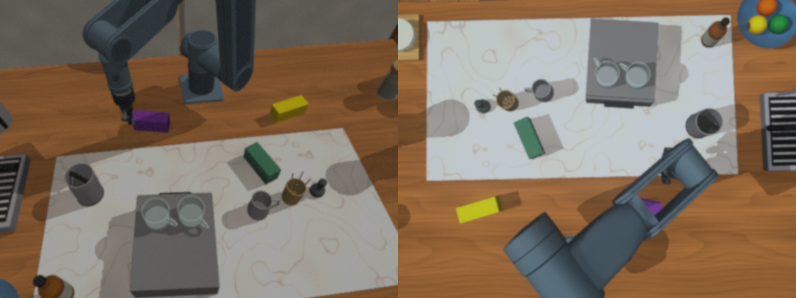

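```bash
python3 -c "
from h import *
print(env.job_done(), env.get_obs()['time'])"
```

```text
the job is handed in; nothing more can be done
the job is handed in; nothing more can be done
```

The full caddy is in the shut drawer, the light one stands on the marble, and the job is handed in. The last move ended at 24.5 s of the 69 s allowed.

- **Weighing:** I lifted both caddies clear in turn. The one nearer the drawer read about 3.1 N, and I set it back down. The other read about 6.1 N, against +0.6 N with the gripper empty, so it is the full one.
- **Placing:** I lowered the full caddy onto the drawer mat until it touched, then released it. It sat within about half a degree of square to the drawer, with its top at the right height for lying flat.
- **Drawer:** I pushed it along its axis until it met the stop, at about 17 N with no further travel. After I backed off, the final pictures show it flush, with the pull about where it should be when shut.
- **Surroundings:** The light caddy is upright, within about 2 mm of its start. The cups, jug, stirrers and knock tube measured within 1 mm of their first positions.
- **One disagreement:** the tamper moved 2 mm in the top view but 11–14 mm in the scene view. The first scene-view box was 93 mm across and probably included part of the caddy beside it. The pictures show the tamper standing in place, and the arm was never planned near it.

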